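# Clamp the score pad in the padding press

## Robot

A 6-joint arm with a two-finger parallel gripper is mounted at the origin on the work surface. World frame = base frame: x ahead of the robot, y to its left, z up, the work surface at z = 0. Lengths are in m, angles in rad, forces in N, time in s.
With the tool pointing down it reaches from about 0.35 to 0.775 m from the base axis. Payload 5.5 kg.
Tool frame: the origin (TCP) lies on the centre line of the jaws, within the pads' length; the fingertips stand 11 mm ahead of it and the grasp point (between the pads) lies 8 mm behind it (env.tip_reach is the distance from the TCP to the fingertips, in m); z points along the fingers, x is the direction in which the jaws open and shut, and the axes are right-handed (so a half turn about z gives the same grasp; the last joint's range is limited). The gripper opens to 85 mm and grips with 20 to 120 N. Pads are 22 mm wide; open, the fingers measure 114 mm over their backs; the gripper's body (76 mm by 85 mm) begins 54 mm behind the grasp point. The pads swing forward as they close: fully open they stand 13 mm farther back than shut.
Start: joints at [-1.486, 0.313, 0.046, 1.304, 0, 1.431], TCP at [0.128, -0.561, 0.242] pointing down, gripper open.
Joint ranges: [-2.76, 2.76], [-0.86, 1.69], [-1.03, 1.26], [-2.2, 2.34], [-1.47, 1.5], [-3.14, 3.14]. Speed limits (rad/s): [2.57, 2.57, 3.14, 3.14, 3.14, 3.14].

## Interface

Orientations are given as a unit quaternion [w, x, y, z].
In Python, from workcell import env gives the robot as it stands.
- The arm moves only by the tool carry_out, never from a script. Its argument "moves" is one flat list of numbers, 7 for each row, row after row: the gripper command: -1 is shut, 1 is fully open, values between are in proportion, then the shift along the tool's x, y, z in m, then the turn, a rotation vector about the tool's x, y, z in degrees. A call has exactly 5 rows; each row shifts and turns the pose as measured when the row begins, along the tool's axes as they then stand; what a row does not reach is not made up. A row lasts 1/8 s, in which the tool goes at most 62.5 mm and 10.7 degrees, less where a joint would pass 70% of its speed; a pose out of reach is approached as far as the arm can. A call is refused whole if a number of a shift passes 0.0625 or a number of a turn 10.7, either way. A call with a gripper value outside its range is refused whole. The fingers move at their own pace and stop on an object; "squeeze" is the grip in N (left out, the last holds). Time passes only in rows, so rows that do not move let the fingers close, or fill a call up. It gives the time, the measured TCP pose, the force and the opening at its end, in the units of the state.
- env.get_state(): the state, without advancing time (a new reading comes with each control period).
- env.read_camera(name): name is "side" or "top"; returns the picture (420x560x3 uint8, red, green, blue); there is no depth.
- env.calibration(name): a dict with "camera_matrix" (3x3 intrinsics, pixels), "rvec" (rotation vector, rad) and "tvec" (3), from world to camera coordinates, as OpenCV has them. Camera axes: x right, y down, z forward; pixel columns grow to the right and rows downward; lengths in m; the calibration is good to about 2 mm. A picture is of the moment at which its call begins. calibration takes no time and is no camera call.
- env.hand_in(): hands the job in, once; it reports no verdict.
The state is a dict: "clock": time; "joint_pos": joint angles; "qvel": joint speeds; "tau": joint torques, N m; "tcp_pos": TCP position; "orientation": TCP orientation; "wrist_force": force on the tool from outside, world axes, zero at the start; "ft_torque": the same for the moment, N m; "finger_gap": finger opening in m.
Only numpy, scipy, OpenCV 4.12 (cv2) and the standard library are available. Lean on these libraries where they do the work, as an engineer would, in place of code of your own. Each camera call takes 0.05 s, during which the arm holds its last target. There are 200 camera calls.

## Task

Clamp the pad of score slips in the padding press, working only by pushing with the fingers: swing the steel strap round over the pad with the side of a finger until it stops under the cam, and only then push the cam lever all the way down. Do not lift the pad or push it out of place, leave the other things on the desk where they stand, and finish with the hand clear.

Things in the scene. Friction and masses are not known exactly. Their poses are not given: they have to be found in the camera images.
- press: Padding press fixed to the desk. Grey base 210 (x) x 250 (y) x 12 mm; origin under its centre, z up, yaw varies. In its frame: strap post at y = +85 mm; cam post at y = -85 mm, x = 13 to 42 mm, 102 mm tall; fence at x = 79 to 91 mm, 38 mm tall. The pad lies on the base, its top 42 mm above the desk.
- strap (a joint): Swing of the strap (steel bar 24 wide, 24 tall, reaching 180 mm from its pivot; underside 46, top 70 mm above the desk), rad. 0 = fully over the pad, at its stop under the cam, pointing to the press's -y. Grows as it opens, clockwise from above: 1.57 points to the press's -x. Limits 0 to 1.95, starts 1.1 to 1.75. Stays where left; about 1.3 N at 80 mm from the pivot moves it.
- strap_pivot (a point): Point on the strap's vertical pivot axis at mid-height of the bar, 58 mm above the desk; axes as the press. The hub is 38 mm across; a bolt head on it rises to 78 mm above the desk.
- strap_push (a point): Point on the strap's centre line, 80 mm from the pivot, mid-height of the bar (12 mm from each side face and from the top). Moves with the strap. The frame's -y points along the bar to its free end; to close the strap it is pushed on its -x side (in this frame) towards +x.
- cam_lever (a joint): Angle of the cam lever, rad. 0 = upright; grows as it folds down outward, tip towards the press's -y; 1.5 = fully down, almost level, its limit. Starts 0.1 to 0.4. Stays where left; about 2.5 N at mid-grip moves it. 110 mm long from the axle: steel arm 16 x 8 mm, then from 56 mm on a black grip 24 mm wide (along the axle), 14 mm thick.
- cam_axle (a point): Point on the cam lever's level axle, over the strap's closed place, 84 mm above the desk. The axle runs along the press's x. Axes as the press.
- lever_grip (a point): Centre of the lever's black grip, 83 mm from the axle. Moves with the lever; its z points along the lever to the tip, its y is normal to the grip's inner (on folding, upper) face, which lies 7 mm off.
- pad_center (a point): Centre of the loose pad of score slips between two greyboards, 148 (x) x 105 (y) x 30 mm, 0.25 to 0.45 kg, lying on the base plate; this point is 15 mm below its top.
- glue_bottle: White glue bottle with blue cap, 56 mm across, 130 mm tall, standing loose on the desk beyond the press; origin under its foot.
- desk_bell: Brass desk bell, 72 mm across, 46 mm tall, loose, beyond the press; origin under its foot.
- stapler: Grey stapler, 150 x 36 mm, about 56 mm tall, loose, at the right of the press (its -y side), nearer the robot; origin under its centre.
- mouse: White computer mouse, 108 x 60 x 32 mm, loose, at the left of the press (its +y side); origin under its centre.

How it is judged:
By the outcome, as a careful person would: the job done as asked, in the order asked, and still so for the second after the job is handed in, with the robot touching nothing.
It also fails if it takes over 48 s, if anything falls off the work surface, if the arm or the gripper's body presses on something with over 40 N, if the wrist force passes 120 N, or if a joint passes its speed limit or range.

## Working session

There is one attempt and no reset: what is moved stays moved. The work goes in short steps, Python scripts to look and compute and a tool call to move; the robot and the scene stay as the last step left them, time stands still between calls to the robot, and variables do not carry over. Pictures are saved under pics/ and viewed, about 8 in all and at most 12, crops included, and the job is handed in when it is done.

Besides the shell and the picture viewer there is one more tool, called after "Emit:" by a JSON object that holds its "op" and its "data". carry_out: Moves the arm, as the interface text tells. Its arguments: {"type":"object","properties":{"moves":{"type":"array"},"squeeze":{"type":"number"}},"required":["moves"]}

```bash
ls; mkdir -p pics; python3 - <<'E'
from workcell import env
import cv2
for n in ("top","side"):
    im=env.read_camera(n); cv2.imwrite(f"pics/{n}0.png",im[:,:,::-1])
    c=env.calibration(n); print(n,c)
s=env.get_state(); print(s["clock"],s["tcp_pos"],s["orientation"],s["finger_gap"],env.tip_reach)
E
```

```text
pics
top {'camera_matrix': array([[529.30025297,   0.        , 282.13834235],
       [  0.        , 529.30025297, 204.97830085],
       [  0.        ,   0.        ,   1.        ]]), 'rvec': array([ 2.16507139, -2.22171103,  0.04719808]), 'tvec': array([0.08042548, 0.55848585, 1.39573478])}
side {'camera_matrix': array([[485.32823166,   0.        , 283.06588833],
       [  0.        , 485.32823166, 205.18903787],
       [  0.        ,   0.        ,   1.        ]]), 'rvec': array([ 0.83550316, -2.56561521,  1.08358008]), 'tvec': array([0.51794092, 0.29750615, 1.13435996])}
0.1 [ 0.128135   -0.56009826  0.24150596] [-5.85157624e-04  7.81959297e-01 -6.23328965e-01 -5.63682226e-04] 0.08546552019393394 0.011
```

View pics/top0.png

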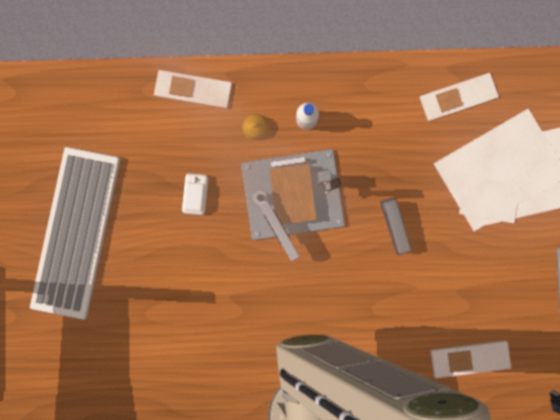

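View pics/side0.png

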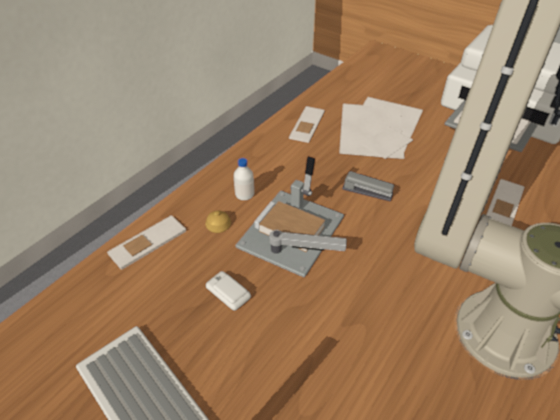

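The top view shows the press base with corners near (243,163), (333,150), (344,226) and (252,239). The strap runs from its hub at (261,198) to (294,257), and the cam is near (326,183). The side view shows the lever upright, with its black grip at (310,166). I'll enlarge both for accurate pixels.

```bash
cat > h.py <<'E'
import numpy as np, cv2
from workcell import env
def ray(n,uv):
    c=env.calibration(n);R=cv2.Rodrigues(c["rvec"])[0]
    p=cv2.undistortPoints(np.array([[uv]],float),c["camera_matrix"],None)[0,0]
    return -R.T@c["tvec"], R.T@np.array([p[0],p[1],1])
def plane(n,uv,z):
    o,d=ray(n,uv); return o+d*(z-o[2])/d[2]
def tri(a,b):
    (o1,d1),(o2,d2)=ray("top",a),ray("side",b)
    t=np.linalg.lstsq(np.c_[d1,-d2],o2-o1,rcond=None)[0]
    p,q=o1+t[0]*d1,o2+t[1]*d2; return (p+q)/2,np.linalg.norm(p-q)
def proj(n,P):
    c=env.calibration(n);return cv2.projectPoints(np.array(P,float).reshape(-1,1,3),c["rvec"],c["tvec"],c["camera_matrix"],None)[0][:,0]
E
python3 - <<'E'
import cv2
t=cv2.imread("pics/top0.png")[140:270,235:355]; s=cv2.imread("pics/side0.png")[145:275,230:350]
f=lambda i:cv2.resize(i,None,fx=3.33,fy=3.33,interpolation=cv2.INTER_CUBIC)
cv2.imwrite("pics/crop0.png",cv2.hconcat([f(t),f(s)]))
E
```

```text
(no output)
```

View pics/crop0.png

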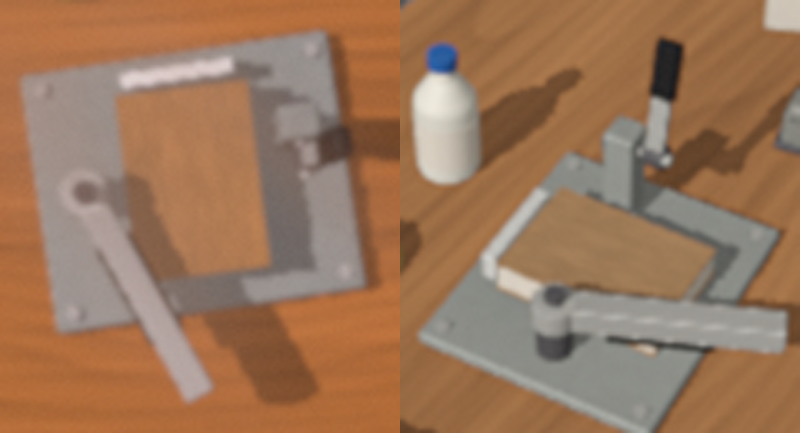

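The enlarged crop gives these pixels. Base corners are (22,77), (325,31), (365,285) and (58,332). The strap hub is at (86,192) and its tip at (198,393). In the side panel the grip tip is at (670,42), the grip foot at (663,98) and the axle at about (655,157).

```bash
python3 - <<'E'
from h import *
np.set_printoptions(precision=4,suppress=True)
T=lambda u,v:(235+u/3.33-.35,140+v/3.33-.35); S=lambda u,v:(230+(u-400)/3.33-.35,145+v/3.33-.35)
C=np.array([plane("top",T(*p),.012) for p in [(22,77),(325,31),(365,285),(58,332)]])
print(C); o=C.mean(0); o[2]=0
ex=(C[0]+C[1]-C[2]-C[3])[:2]; ey=(C[0]+C[3]-C[1]-C[2])[:2]
print("size",np.linalg.norm(ex)/2,np.linalg.norm(ey)/2)
yaw=np.mean([np.arctan2(ex[1],ex[0]),np.arctan2(-ey[0],ey[1])]); print("o",o,"yaw",yaw)
Cs=np.array([plane("side",S(*p),.012) for p in [(568,152),(780,233),(650,432),(420,335)]]); print("side corners",Cs)
R=np.array([[np.cos(yaw),-np.sin(yaw),0],[np.sin(yaw),np.cos(yaw),0],[0,0,1]])
P=lambda w:R.T@(w-o); W=lambda p:o+R@np.array(p)
h=plane("top",T(86,192),.078); t=plane("top",T(198,393),.07)
hs=plane("side",S(555,294),.078)
print("hub",h,P(h),"side",hs,P(hs)); print("tip",t,P(t))
d=P(t)-P(h); print("strap len",np.linalg.norm(d[:2]),"ang",np.arctan2(-d[0],-d[1]))
# lever: lies in plane x=xp through axle; intersect side ray with plane
for xp in (-.012,P(h)[0],.0):
  for n,q in (("tip",(670,40)),("gripfoot",(663,100)),("axle",(655,157))):
    oo,dd=ray("side",S(*q)); n_=R[:,0]; k=(n_@o+xp-n_@oo)/(n_@dd); print(xp,n,P(oo+k*dd))
    
for n,q in (("tip",T(318,130)),("camtop", T(300,122))): print(n,P(plane("top",q,.19 if n=="tip" else .102)))
for n,q,z in (("padTL",T(117,96),.042),("padTR",T(248,82),.042),("padBR",T(271,268),.042)): print(n,P(plane("top",q,z)))
E
```

```text
[[ 0.6765  0.1726  0.012 ]
 [ 0.7072 -0.0721  0.012 ]
 [ 0.5022 -0.0978  0.012 ]
 [ 0.4711  0.1483  0.012 ]]
size 0.2067096612774326 0.24732172717881132
o [0.5892 0.0377 0.    ] yaw 0.12338985859033605
side corners [[ 0.7049 -0.0748  0.012 ]
 [ 0.4971 -0.0998  0.012 ]
 [ 0.4675  0.1436  0.012 ]
 [ 0.6723  0.1723  0.012 ]]
hub [0.5782 0.1202 0.078 ] [-0.0008  0.0832  0.078 ] side [0.575  0.1201 0.078 ] [-0.004   0.0835  0.078 ]
tip [0.4226 0.0387 0.07  ] [-0.1652  0.0214  0.07  ]
strap len 0.17564410734070438 ang 1.211221137415439
-0.012 tip [-0.012  -0.0853  0.2135]
-0.012 gripfoot [-0.012  -0.0787  0.157 ]
-0.012 axle [-0.012  -0.0694  0.1025]
-0.0008192212508304286 tip [-0.0008 -0.11    0.192 ]
-0.0008192212508304286 gripfoot [-0.0008 -0.1032  0.1339]
-0.0008192212508304286 axle [-0.0008 -0.0936  0.0779]
0.0 tip [ 0.     -0.1118  0.1904]
0.0 gripfoot [ 0.     -0.105   0.1322]
0.0 axle [ 0.     -0.0954  0.0761]
tip [ 0.0102 -0.0883  0.19  ]
camtop [ 0.0257 -0.0845  0.102 ]
padTL [0.0729 0.0494 0.042 ]
padTR [ 0.0685 -0.0542  0.042 ]
padBR [-0.0788 -0.0499  0.042 ]
```

```bash
cat >> h.py <<'E'
from scipy.spatial.transform import Rotation as Ro
O=np.array([.588,.037,0]); YAW=.1234
RP=Ro.from_euler("z",YAW).as_matrix()
W=lambda p:O+RP@np.array(p); P=lambda w:RP.T@(np.array(w)-O)
def tool(yaw):  # yaw of tool x, tool down
    c,s=np.cos(yaw),np.sin(yaw); return Ro.from_matrix(np.array([[c,s,0],[s,-c,0],[0,0,-1.]]))
def pose(a,r,back,z): # finger centre behind strap at angle a
    return [-r*np.sin(a)-back*np.cos(a), .085-r*np.cos(a)+back*np.sin(a), z], YAW+np.pi/2-a
def plan(wps,cap=.06,deg=10):
    s=env.get_state(); p=s["tcp_pos"]; q=s["orientation"]; R=Ro.from_quat(q,scalar_first=True)
    print("t",round(s["clock"],3),"tcp",p.round(4),"press",P(p).round(4),"F",s["wrist_force"].round(1),"q6",s["joint_pos"][5].round(2),"gap",round(s["finger_gap"],4))
    for pt,yaw in wps:
        t=W(pt); D=(R.inv()*tool(yaw)).as_rotvec(); n=int(np.ceil(max(np.linalg.norm(t-p)/cap,np.degrees(np.linalg.norm(D))/deg,1)))
        dp=(t-p)/n
        for i in range(n):
            print((R.inv().apply(dp)).round(4).tolist(),np.degrees(D/n).round(1).tolist()); p=p+dp; R=R*Ro.from_rotvec(D/n)
        print("-")
E
python3 - <<'E'
from h import *
plan([pose(1.21,.08,.06,.2)])
E
```

```text
t 0.1 tcp [ 0.1281 -0.5601  0.2415] press [-0.5299 -0.536   0.2415] F [ 0.6 -0.3  0.7] q6 1.43 gap 0.0855
[-0.043, -0.0355, 0.003] [-0.0, 0.0, -7.5]
[-0.038, -0.0408, 0.003] [-0.0, 0.0, -7.5]
[-0.0323, -0.0454, 0.003] [-0.0, 0.0, -7.5]
[-0.0261, -0.0492, 0.003] [-0.0, 0.0, -7.5]
[-0.0195, -0.0522, 0.003] [-0.0, 0.0, -7.5]
[-0.0125, -0.0543, 0.003] [-0.0, 0.0, -7.5]
[-0.0053, -0.0555, 0.003] [-0.0, 0.0, -7.5]
[0.002, -0.0557, 0.003] [-0.0, 0.0, -7.5]
[0.0092, -0.055, 0.003] [-0.0, 0.0, -7.5]
[0.0163, -0.0533, 0.003] [-0.0, 0.0, -7.5]
[0.0231, -0.0507, 0.003] [-0.0, 0.0, -7.5]
[0.0295, -0.0473, 0.003] [-0.0, 0.0, -7.5]
[0.0354, -0.043, 0.003] [-0.0, 0.0, -7.5]
[0.0407, -0.0381, 0.003] [-0.0, 0.0, -7.5]
-
```

Emit:
{"op": "carry_out", "data": {"moves": [-1, -0.043, -0.0355, 0.003, 0, 0, -7.5, -1, -0.038, -0.041, 0.003, 0, 0, -7.5, -1, -0.032, -0.0455, 0.003, 0, 0, -7.5, -1, -0.026, -0.049, 0.003, 0, 0, -7.5, -1, -0.0195, -0.052, 0.003, 0, 0, -7.5]}}

```text
clock: 0.72
tcp_pos: [0.2528, -0.3064, 0.2233]
orientation: [-0.002, 0.943, -0.332, -0.001]
wrist_force: [0.2, 0.4, 0.6]
finger_gap: 0.0001
```

Emit:
{"op": "carry_out", "data": {"moves": [-1, -0.0125, -0.054, 0.003, 0, 0, -7.5, -1, -0.005, -0.0555, 0.003, 0, 0, -7.5, -1, 0.002, -0.0555, 0.003, 0, 0, -7.5, -1, 0.009, -0.055, 0.003, 0, 0, -7.5, -1, 0.016, -0.053, 0.003, 0, 0, -7.5]}}

```text
clock: 1.35
tcp_pos: [0.3734, -0.0465, 0.2086]
orientation: [-0.002, 1.0, -0.002, 0.001]
wrist_force: [1.5, -1.3, 1.5]
finger_gap: 0.0
```

```bash
python3 - <<'E'
from h import *
plan([pose(1.21,.08,.06,.12),pose(1.21,.08,.06,.065)])
E
```

```text
t 1.35 tcp [ 0.3734 -0.0465  0.2086] press [-0.2232 -0.0564  0.2086] F [ 1.5 -1.3  1.5] q6 1.23 gap 0.0
[0.0261, -0.0459, 0.0224] [-0.1, -0.0, -7.0]
[0.0316, -0.0424, 0.0223] [-0.1, -0.0, -7.0]
[0.0365, -0.0383, 0.0223] [-0.1, -0.0, -7.0]
[0.0409, -0.0336, 0.0222] [-0.1, -0.0, -7.0]
-
[0.0, 0.0, 0.055] [-0.0, -0.0, 0.0]
-
```

Emit:
{"op": "carry_out", "data": {"moves": [-1, 0.026, -0.046, 0.012, 0, 0, -7, -1, 0.0315, -0.0425, 0.022, 0, 0, -7, -1, 0.0365, -0.0385, 0.022, 0, 0, -7, -1, 0.041, -0.0335, 0.022, 0, 0, -7, -1, 0, 0, 0, 0, 0, 0]}}

```text
clock: 1.98
tcp_pos: [0.4805, 0.1486, 0.1284]
orientation: [-0.001, 0.968, 0.252, 0.002]
wrist_force: [-1.3, -0.5, 0.3]
finger_gap: -0.0002
```

```bash
python3 - <<'E'
from h import *
plan([pose(1.21,.08,.06,.065)])
cv2.imwrite("pics/t1.png",cv2.resize(env.read_camera("top")[130:280,225:375,::-1],None,fx=3,fy=3)); cv2.imwrite("pics/s1.png",cv2.resize(env.read_camera("side")[145:295,220:370,::-1],None,fx=2.5,fy=3))
cv2.imwrite("pics/c1.png",cv2.hconcat([cv2.resize(cv2.imread("pics/t1.png"),(400,400)),cv2.resize(cv2.imread("pics/s1.png"),(400,400))]))
E
```

```text
t 1.975 tcp [0.4805 0.1486 0.1284] press [-0.093   0.1239  0.1284] F [-1.3 -0.5  0.3] q6 1.2 gap -0.0002
[-0.0036, 0.0046, 0.0317] [-0.0, -0.1, 0.7]
[-0.0035, 0.0046, 0.0317] [-0.0, -0.1, 0.7]
-
```

View pics/c1.png

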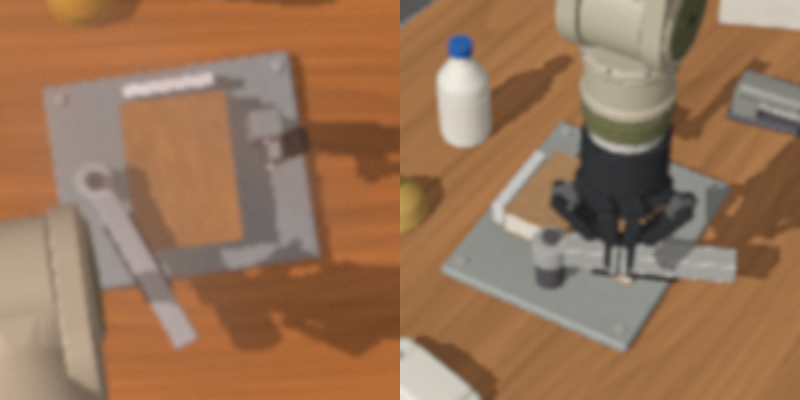

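The picture shows the shut fingers on the +y side of the strap, clear of it and not yet lowered. The press is unmoved. Next I lower the fingers and plan the sweep.

Emit:
{"op": "carry_out", "data": {"moves": [-1, -0.0035, 0.0045, 0.032, 0, 0, 0.7, -1, -0.0035, 0.0045, 0.032, 0, 0, 0.7, -1, 0, 0, 0, 0, 0, 0, -1, 0, 0, 0, 0, 0, 0, -1, 0, 0, 0, 0, 0, 0]}}

```text
clock: 2.7
tcp_pos: [0.4796, 0.1306, 0.0706]
orientation: [0.0, 0.972, 0.233, 0.006]
wrist_force: [-0.0, 0.1, -0.3]
finger_gap: -0.0003
```

```bash
python3 - <<'E'
from h import *
plan([pose(1.21,.08,.03,.063)]+[pose(a,.08,.023,.063) for a in np.arange(1.1,-.01,-.1)],cap=.02)
E
```

```text
t 2.7 tcp [0.4796 0.1306 0.0706] press [-0.096   0.1062  0.0706] F [-0.   0.1 -0.3] q6 1.2 gap -0.0003
[0.0013, 0.0118, 0.0039] [0.1, -0.3, -0.4]
[0.0012, 0.0119, 0.0038] [0.1, -0.3, -0.4]
-
[-0.002, 0.0159, -0.0] [-0.0, -0.0, -6.3]
-
[-0.0019, 0.0081, -0.0] [-0.0, -0.0, -5.7]
-
[-0.0019, 0.0081, 0.0] [0.0, 0.0, -5.7]
-
[-0.0019, 0.0081, -0.0] [-0.0, 0.0, -5.7]
-
[-0.0019, 0.0081, -0.0] [-0.0, -0.0, -5.7]
-
[-0.0019, 0.0081, 0.0] [0.0, 0.0, -5.7]
-
[-0.0019, 0.0081, -0.0] [0.0, -0.0, -5.7]
-
[-0.0019, 0.0081, -0.0] [-0.0, 0.0, -5.7]
-
[-0.0019, 0.0081, 0.0] [0.0, 0.0, -5.7]
-
[-0.0019, 0.0081, 0.0] [0.0, 0.0, -5.7]
-
[-0.0019, 0.0081, 0.0] [0.0, 0.0, -5.7]
-
[-0.0019, 0.0081, 0.0] [0.0, 0.0, -5.7]
-
```

Emit:
{"op": "carry_out", "data": {"moves": [-1, 0.001, 0.012, 0.004, 0, 0, -0.4, -1, 0.001, 0.012, 0.004, 0, 0, -0.4, -1, -0.002, 0.01, 0, 0, 0, -4, -1, -0.002, 0.008, 0, 0, 0, -5.7, -1, -0.002, 0.008, 0, 0, 0, -5.7]}}

```text
clock: 3.32
tcp_pos: [0.5046, 0.0827, 0.0639]
orientation: [0.0, 0.928, 0.373, 0.008]
wrist_force: [-0.4, 0.3, 0.2]
finger_gap: 0.0002
```

```bash
python3 - <<'E'
from h import *
plan([pose(a,.08,.023,.063) for a in np.arange(.9,.29,-.1)],cap=.02)
E
```

```text
t 3.325 tcp [0.5046 0.0827 0.0639] press [-0.0771  0.0556  0.0639] F [-0.4  0.3  0.2] q6 0.81 gap 0.0002
[-0.0013, 0.002, 0.0009] [0.4, -0.8, -1.7]
-
[-0.0019, 0.0081, -0.0] [-0.0, 0.0, -5.7]
-
[-0.0019, 0.0081, -0.0] [-0.0, 0.0, -5.7]
-
[-0.0019, 0.0081, 0.0] [0.0, 0.0, -5.7]
-
[-0.0019, 0.0081, 0.0] [0.0, 0.0, -5.7]
-
[-0.0019, 0.0081, 0.0] [0.0, 0.0, -5.7]
-
[-0.0019, 0.0081, -0.0] [-0.0, -0.0, -5.7]
-
```

Emit:
{"op": "carry_out", "data": {"moves": [-1, -0.002, 0.008, 0, 0.3, -0.5, -5.7, -1, -0.002, 0.008, 0, 0, 0, -5.7, -1, -0.002, 0.008, 0, 0, 0, -5.7, -1, -0.002, 0.008, 0, 0, 0, -5.7, -1, -0.002, 0.008, 0, 0, 0, -5.7]}}

```text
clock: 3.95
tcp_pos: [0.5326, 0.0494, 0.0627]
orientation: [-0.002, 0.802, 0.597, 0.002]
wrist_force: [-1.5, 1.7, -0.3]
finger_gap: 0.0002
```

```bash
python3 - <<'E'
from h import *
plan([pose(a,.08,.023,.063) for a in np.arange(.35,-.01,-.07)],cap=.02)
t=cv2.resize(env.read_camera("top")[130:280,225:375,::-1],(400,400)); s=cv2.resize(env.read_camera("side")[145:295,220:370,::-1],(400,400))
cv2.imwrite("pics/c2.png",cv2.hconcat([t,s]))
E
```

```text
t 3.95 tcp [0.5326 0.0494 0.0627] press [-0.0534  0.0191  0.0627] F [-1.5  1.7 -0.3] q6 0.23 gap 0.0002
[0.0005, 0.0046, -0.0003] [-0.0, -0.3, -3.7]
-
[-0.0014, 0.0057, 0.0] [-0.0, 0.0, -4.0]
-
[-0.0014, 0.0057, -0.0] [0.0, -0.0, -4.0]
-
[-0.0014, 0.0057, 0.0] [0.0, 0.0, -4.0]
-
[-0.0014, 0.0057, -0.0] [0.0, -0.0, -4.0]
-
[-0.0014, 0.0057, 0.0] [0.0, -0.0, -4.0]
-
```

View pics/c2.png

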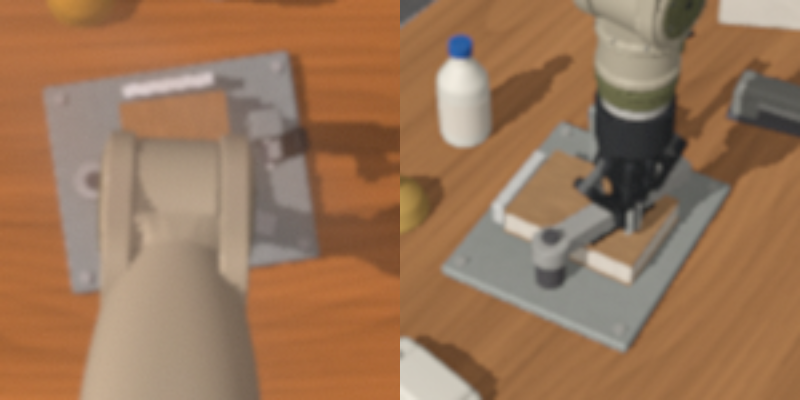

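The side panel shows the strap following the finger over the pad, about 0.4 rad short of closed, and the pad is still in place. I'll finish the swing with contact slightly nearer the pivot, to keep the knuckles away from the lever.

Emit:
{"op": "carry_out", "data": {"moves": [-1, 0.003, 0.005, 0, 0, 0, -4, -1, 0.001, 0.006, 0, 0, 0, -4, -1, 0.001, 0.0055, 0, 0, 0, -4, -1, 0, 0.0055, 0, 0, 0, -4, -1, 0, 0.005, 0, 0, 0, -4]}}

```text
clock: 4.68
tcp_pos: [0.5575, 0.0466, 0.0605]
orientation: [-0.003, 0.689, 0.725, -0.002]
wrist_force: [-1.2, -1.9, 0.6]
finger_gap: 0.0
```

```bash
python3 - <<'E'
from h import *
plan([pose(a,.072,.023,.063) for a in [.05,0]],cap=.01)
E
```

```text
t 4.675 tcp [0.5575 0.0466 0.0605] press [-0.0291  0.0133  0.0605] F [-1.2 -1.9  0.6] q6 -0.11 gap 0.0
[0.0011, 0.0024, -0.0025] [-0.4, -0.1, -1.2]
-
[-0.0011, 0.0036, -0.0] [-0.0, -0.0, -2.9]
-
```

Emit:
{"op": "carry_out", "data": {"moves": [-1, 0, 0.002, -0.001, 0, 0, -1, -1, 0, 0.002, -0.001, 0, 0, -1, -1, 0, 0.002, 0, 0, 0, -1, -1, 0, 0.001, 0, 0, 0, -1, -1, 0, 0, 0, 0, 0, 0]}}

```text
clock: 5.3
tcp_pos: [0.5625, 0.0461, 0.0615]
orientation: [-0.005, 0.664, 0.748, -0.004]
wrist_force: [-2.4, -0.5, -0.1]
finger_gap: 0.0001
```

Emit:
{"op": "carry_out", "data": {"moves": [-1, 0, 0.002, 0, 0, 0, 0, -1, 0, 0.002, 0, 0, 0, 0, -1, 0, 0.001, 0, 0, 0, 0, -1, 0, 0.001, 0, 0, 0, 0, -1, 0, 0.001, 0, 0, 0, 0]}}

```text
clock: 5.92
tcp_pos: [0.5625, 0.0462, 0.0616]
orientation: [-0.009, 0.664, 0.747, -0.009]
wrist_force: [-5.8, -2.1, 3.4]
finger_gap: 0.0002
```

```bash
python3 - <<'E'
from h import *
plan([pose(a,.072,.023,.063) for a in [0]],cap=.01)
E
```

```text
t 5.925 tcp [0.5625 0.0462 0.0616] press [-0.0242  0.0123  0.0616] F [-5.8 -2.1  3.4] q6 -0.18 gap 0.0002
[0.0007, 0.0012, -0.0015] [-1.4, -0.0, -0.3]
-
```

Emit:
{"op": "carry_out", "data": {"moves": [-1, 0, 0.004, 0, 0, 0, 0, -1, 0, 0.004, 0, 0, 0, 0, -1, 0, 0.005, 0, 0, 0, 0, -1, 0, 0.005, 0, 0, 0, 0, -1, 0, 0.005, 0, 0, 0, 0]}}

```text
clock: 6.55
tcp_pos: [0.5623, 0.0467, 0.0607]
orientation: [-0.022, 0.665, 0.746, -0.026]
wrist_force: [-16.6, -4.8, 14.4]
finger_gap: -0.0005
```

Emit:
{"op": "carry_out", "data": {"moves": [-1, 0, -0.006, 0, 0, 0, 0, -1, 0, -0.015, 0, 0, 0, 0, -1, 0, -0.02, -0.01, 0, 0, 0, -1, 0, -0.03, -0.04, 0, 0, 0, -1, 0, -0.03, -0.06, 0, 0, 0]}}

```text
clock: 7.18
tcp_pos: [0.4714, 0.0372, 0.1728]
orientation: [-0.022, 0.664, 0.747, -0.024]
wrist_force: [1.4, -0.3, 1.2]
finger_gap: 0.0001
```

Emit:
{"op": "carry_out", "data": {"moves": [-1, 0, -0.04, -0.06, 0, 0, 0, -1, 0, -0.04, -0.06, 0, 0, 0, -1, 0, 0, 0, 0, 0, 0, -1, 0, 0, 0, 0, 0, 0, -1, 0, 0, 0, 0, 0, 0]}}

```text
clock: 7.8
tcp_pos: [0.4132, 0.0304, 0.2873]
orientation: [-0.015, 0.665, 0.747, -0.017]
wrist_force: [0.7, 0.8, 0.5]
finger_gap: 0.0001
```

```bash
python3 - <<'E'
from h import *
plan([])
t=cv2.resize(env.read_camera("top")[140:270,235:355,::-1],(400,433),interpolation=cv2.INTER_CUBIC); s=cv2.resize(env.read_camera("side")[145:275,230:350,::-1],(400,433),interpolation=cv2.INTER_CUBIC)
cv2.imwrite("pics/c3.png",cv2.hconcat([t,s]))
E
```

```text
t 7.8 tcp [0.4132 0.0304 0.2873] press [-0.1743  0.015   0.2873] F [0.7 0.8 0.5] q6 -0.23 gap 0.0001
```

View pics/c3.png

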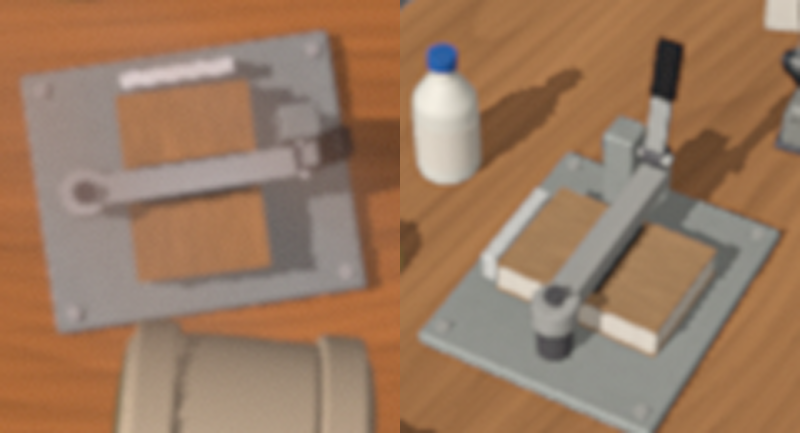

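The strap is now closed. It runs parallel to the press y axis with its end under the cam lever, at (305,158) in the top panel. The contact force rose to 17 N with no further motion, so it is on its stop. The pad has not moved and the lever is still upright. Next is the lever, with the tool turned so that its y axis faces the press's -y.

```bash
cat >> h.py <<'E'
def lev(th,back=0,rho=.085):
    s,c=np.sin(th),np.cos(th); return [0,-.085-rho*s+.007*c+.011+back,.084+rho*c+.007*s+.011],YAW
E
python3 - <<'E'
from h import *
plan([([-.06,.01,.27],YAW),lev(.2,.04)])
E
```

```text
t 7.9 tcp [0.4128 0.0304 0.2869] press [-0.1747  0.015   0.2869] F [-0.3 -0.1  0.5] q6 -0.23 gap 0.0004
[-0.0005, 0.0128, 0.0013] [-0.2, 0.2, 10.0]
[0.0017, 0.0127, 0.0013] [-0.2, 0.2, 10.0]
[0.0039, 0.0122, 0.0014] [-0.2, 0.2, 10.0]
[0.006, 0.0113, 0.0015] [-0.2, 0.2, 10.0]
[0.0078, 0.0101, 0.0015] [-0.2, 0.2, 10.0]
[0.0094, 0.0086, 0.0016] [-0.2, 0.2, 10.0]
[0.0108, 0.0069, 0.0017] [-0.2, 0.2, 10.0]
[0.0118, 0.0049, 0.0018] [-0.2, 0.2, 10.0]
[0.0125, 0.0028, 0.0018] [-0.2, 0.2, 10.0]
-
[0.02, 0.018, 0.0301] [0.0, 0.0, -0.0]
[0.02, 0.018, 0.0301] [0.0, 0.0, -0.0]
[0.02, 0.018, 0.0301] [0.0, 0.0, -0.0]
-
```

Emit:
{"op": "carry_out", "data": {"moves": [-1, 0, 0.013, 0.001, -0.2, 0.2, 10, -1, 0.002, 0.013, 0.001, -0.2, 0.2, 10, -1, 0.004, 0.012, 0.001, -0.2, 0.2, 10, -1, 0.006, 0.011, 0.0015, -0.2, 0.2, 10, -1, 0.008, 0.01, 0.0015, -0.2, 0.2, 10]}}

```text
clock: 8.52
tcp_pos: [0.4775, 0.0367, 0.2716]
orientation: [-0.01, 0.923, 0.383, -0.015]
wrist_force: [0.6, -0.9, -1.2]
finger_gap: -0.0001
```

Emit:
{"op": "carry_out", "data": {"moves": [-1, 0.009, 0.008, 0.0015, -0.2, 0.2, 10, -1, 0.011, 0.007, 0.0015, -0.2, 0.2, 10, -1, 0.012, 0.005, 0.002, -0.2, 0.2, 10, -1, 0.0125, 0.003, 0.002, -0.2, 0.2, 10, -1, 0, 0, 0, 0, 0, 0]}}

```text
clock: 9.15
tcp_pos: [0.5296, 0.0391, 0.2545]
orientation: [-0.001, 0.999, 0.034, -0.015]
wrist_force: [0.6, 0.2, -0.1]
finger_gap: 0.0002
```

```bash
python3 - <<'E'
from h import *
plan([lev(.2,.04)],cap=.03)
E
```

```text
t 9.15 tcp [0.5296 0.0391 0.2545] press [-0.0577  0.0092  0.2545] F [ 0.6  0.2 -0.1] q6 1.43 gap 0.0002
[0.0157, 0.0126, 0.0182] [-0.1, 0.4, -0.8]
[0.0154, 0.0127, 0.0183] [-0.1, 0.4, -0.8]
[0.0151, 0.0129, 0.0184] [-0.1, 0.4, -0.8]
[0.0147, 0.0131, 0.0186] [-0.1, 0.4, -0.8]
-
```

Emit:
{"op": "carry_out", "data": {"moves": [-1, 0.016, 0.013, 0.018, -0.1, 0.4, -0.8, -1, 0.015, 0.013, 0.018, -0.1, 0.4, -0.8, -1, 0.015, 0.013, 0.018, -0.1, 0.4, -0.8, -1, 0.015, 0.013, 0.018, -0.1, 0.4, -0.8, -1, 0, 0, 0, 0, 0, 0]}}

```text
clock: 9.78
tcp_pos: [0.5922, -0.0072, 0.1756]
orientation: [0.0, 0.997, 0.072, -0.005]
wrist_force: [-0.2, -0.8, 0.3]
finger_gap: -0.0002
```

```bash
python3 - <<'E'
from h import *
plan([lev(.2,.02),lev(.2,0)]+[lev(x) for x in np.arange(.32,.8,.12)])
cv2.imwrite("pics/c4.png",cv2.resize(env.read_camera("side")[100:275,230:380,::-1],(514,600),interpolation=cv2.INTER_CUBIC))
E
```

```text
t 9.775 tcp [ 0.5922 -0.0072  0.1756] press [-0.0012 -0.0444  0.1756] F [-0.2 -0.8  0.3] q6 1.28 gap -0.0002
[0.0008, 0.0196, -0.0041] [-0.0, 0.5, 1.2]
-
[0.0, 0.02, 0.0] [0.0, -0.0, 0.0]
-
[-0.0, 0.0101, 0.0018] [0.0, -0.0, 0.0]
-
[0.0, 0.0098, 0.003] [0.0, 0.0, 0.0]
-
[-0.0, 0.0093, 0.0042] [0.0, 0.0, 0.0]
-
[0.0, 0.0088, 0.0052] [0.0, 0.0, 0.0]
-
[0.0, 0.0081, 0.0063] [0.0, 0.0, 0.0]
-
```

View pics/c4.png

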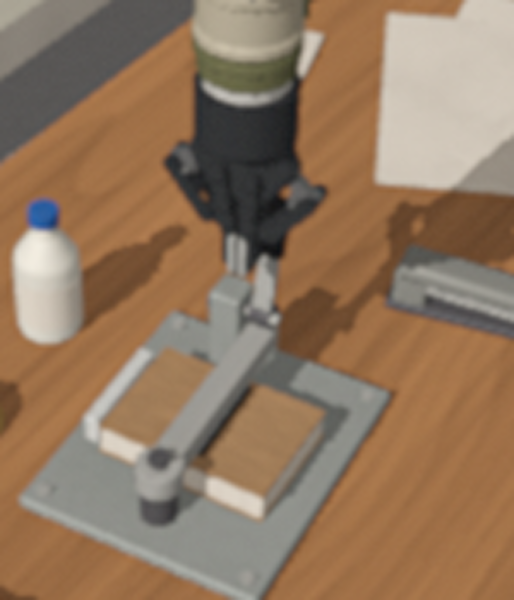

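The fingers are at (237,250), just inside the upright grip at about (268,240), and clear of the cam post. I'll push now.

Emit:
{"op": "carry_out", "data": {"moves": [-1, 0.001, 0.02, -0.002, 0, 0.5, 1.2, -1, 0, 0.018, 0, 0, 0, 0, -1, 0, 0.012, 0.001, 0, 0, 0, -1, 0, 0.01, 0.003, 0, 0, 0, -1, 0, 0.01, 0.004, 0, 0, 0]}}

```text
clock: 10.45
tcp_pos: [0.6019, -0.0785, 0.1729]
orientation: [-0.001, 0.998, 0.063, 0.001]
wrist_force: [-0.3, 2.3, -0.3]
finger_gap: -0.0004
```

```bash
python3 - <<'E'
from h import *
plan([lev(x) for x in np.arange(.6,1.3,.12)])
E
```

```text
t 10.45 tcp [ 0.6019 -0.0785  0.1729] press [-0.0004 -0.1163  0.1729] F [-0.3  2.3 -0.3] q6 1.18 gap -0.0004
[0.0004, -0.0001, 0.0038] [-0.1, -0.2, 0.1]
-
[0.0, 0.0086, 0.0056] [0.0, 0.0, -0.0]
-
[0.0, 0.0078, 0.0066] [-0.0, -0.0, 0.0]
-
[-0.0, 0.007, 0.0075] [-0.0, 0.0, 0.0]
-
[-0.0, 0.0061, 0.0082] [0.0, 0.0, 0.0]
-
[0.0, 0.005, 0.0089] [0.0, 0.0, 0.0]
-
```

Contact is 2.3 N, as expected, so I follow the arc down.

Emit:
{"op": "carry_out", "data": {"moves": [-1, 0, 0.004, 0.007, 0, 0, 0, -1, 0, 0.0085, 0.006, 0, 0, 0, -1, 0, 0.008, 0.007, 0, 0, 0, -1, 0, 0.007, 0.0075, 0, 0, 0, -1, 0, 0.006, 0.008, 0, 0, 0]}}

```text
clock: 11.08
tcp_pos: [0.6067, -0.1137, 0.1351]
orientation: [-0.001, 0.998, 0.063, 0.002]
wrist_force: [-0.6, 3.0, 1.7]
finger_gap: -0.0001
```

```bash
python3 - <<'E'
from h import *
plan([lev(x) for x in np.arange(1.1,1.6,.1)])
E
```

```text
t 11.075 tcp [ 0.6067 -0.1137  0.1351] press [-0.     -0.1519  0.1351] F [-0.6  3.   1.7] q6 1.13 gap -0.0001
[0.0001, -0.0053, -0.0047] [-0.1, -0.2, 0.2]
-
[0.0, 0.0041, 0.0075] [-0.0, -0.0, 0.0]
-
[-0.0, 0.0033, 0.0078] [-0.0, -0.0, 0.0]
-
[0.0, 0.0025, 0.0081] [-0.0, -0.0, 0.0]
-
[0.0, 0.0017, 0.0084] [-0.0, -0.0, 0.0]
-
```

Emit:
{"op": "carry_out", "data": {"moves": [-1, 0, 0.001, 0.008, 0, 0, 0, -1, 0, 0.001, 0.008, 0, 0, 0, -1, 0, 0, 0.008, 0, 0, 0, -1, 0, 0, 0.006, 0, 0, 0, -1, 0, 0, 0.004, 0, 0, 0]}}

```text
clock: 11.7
tcp_pos: [0.6082, -0.1183, 0.1067]
orientation: [0.002, 0.998, 0.062, 0.004]
wrist_force: [-13.4, 2.2, 33.7]
finger_gap: 0.0001
```

Emit:
{"op": "carry_out", "data": {"moves": [-1, 0, 0, 0.003, 0, 0, 0, -1, 0, 0, 0.003, 0, 0, 0, -1, 0, 0, 0.003, 0, 0, 0, -1, 0, 0, 0.003, 0, 0, 0, -1, 0, 0, 0.003, 0, 0, 0]}}

```text
clock: 12.32
tcp_pos: [0.608, -0.1182, 0.107]
orientation: [0.006, 0.998, 0.063, 0.009]
wrist_force: [-7.2, 2.0, 19.4]
finger_gap: -0.0003
```

The finger stopped at TCP z = 107 mm, where I had worked out 108 for the lever at its limit, with over 20 N on it. I retreat straight up and look.

Emit:
{"op": "carry_out", "data": {"moves": [-1, 0, 0, -0.01, 0, 0, 0, -1, 0, 0, -0.04, 0, 0, 0, -1, 0, 0, -0.06, 0, 0, 0, -1, -0.05, 0, -0.03, 0, 0, 0, -1, -0.06, 0, 0, 0, 0, 0]}}

```text
clock: 12.95
tcp_pos: [0.497, -0.1296, 0.2475]
orientation: [0.005, 0.998, 0.065, 0.008]
wrist_force: [0.1, -1.4, 0.1]
finger_gap: 0.0002
```

Emit:
{"op": "carry_out", "data": {"moves": [-1, -0.05, 0.02, 0, 0, 0, 0, -1, -0.04, 0.04, 0, 0, 0, 0, -1, 0, 0.06, 0, 0, 0, 0, -1, 0, 0.05, 0, 0, 0, 0, -1, 0, 0, 0, 0, 0, 0]}}

```text
clock: 13.58
tcp_pos: [0.4242, -0.3118, 0.248]
orientation: [0.004, 0.998, 0.066, 0.009]
wrist_force: [-0.7, -0.0, -0.1]
finger_gap: 0.0004
```

```bash
python3 - <<'E'
from h import *
plan([])
t=cv2.resize(env.read_camera("top")[90:270,175:425,::-1],(520,374),interpolation=cv2.INTER_CUBIC); s0=env.read_camera("side")[:,:,::-1]; s=cv2.resize(s0[145:275,230:350],(280,303),interpolation=cv2.INTER_CUBIC)
s=cv2.copyMakeBorder(s,0,71,0,0,cv2.BORDER_CONSTANT)
cv2.imwrite("pics/c5.png",cv2.hconcat([t,s])); cv2.imwrite("pics/side5.png",s0)
for th in (1.2,1.35,1.5): print(th,proj("side",[W([0,-.085-.11*np.sin(th),.084+.11*np.cos(th)])]))
print("axle",proj("side",[W([0,-.085,.084])]))
E
```

```text
t 13.575 tcp [ 0.4242 -0.3118  0.248 ] press [-0.2055 -0.326   0.248 ] F [-0.7 -0.  -0.1] q6 0.65 gap 0.0004
1.2 [[321.97292458 160.48282543]]
1.35 [[322.34881474 163.81900176]]
1.5 [[322.34922015 167.69503121]]
axle [[305.17682462 191.94797713]]
```

View pics/c5.png

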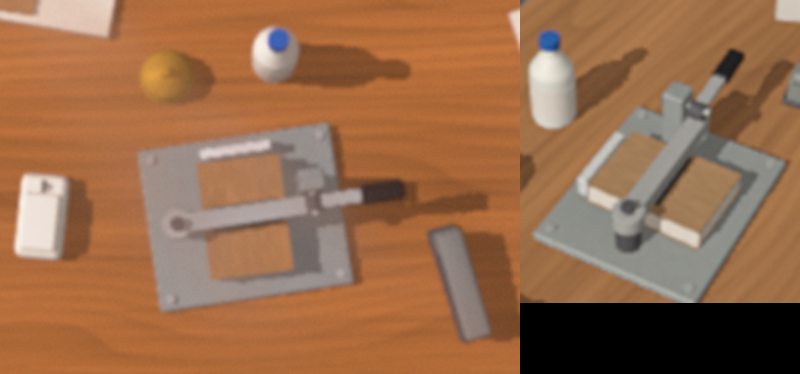

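The lever is folded fully down: its tip is near side pixel (323,167), where 1.5 rad projects to (322,168). The strap, pad, stapler, bell, bottle and mouse are where they should be, and the hand is clear.

```bash
python3 -c "
from workcell import env
print(env.hand_in())"
```

```text
the job is handed in; nothing more can be done
None
```

The pad is clamped: the strap is closed under the cam, and the lever was pushed down only after that. I handed the job in at about 13.7 s on the robot's clock, and the hand-in reported no verdict.

- **Strap:** I swung it from about 1.2 rad with the side of the shut fingers until it stopped moving. The wrist force there rose to about 22 N. The picture taken afterwards showed it parallel to the press, with its end under the cam.
- **Lever:** I pushed it over and down from its inner face until the fingers stopped at a TCP height of 107 mm. I had worked out 108 mm for the lever fully down. The peak wrist force read was about 36 N.
- **Last checks:** The lever tip showed in the side view at about (323,167), and 1.5 rad projects to (322,168). This read-off is good to roughly 0.1 rad.
    - **Pad and other things:** the pad, bottle, bell, stapler and mouse looked unmoved. I judged most of that by eye and compared only the stapler's position with the first picture.
    - **Hand:** it was clear, with only noise on the wrist force.

No check failed. Twice the tool stood a few millimetres off the commanded pose, and I corrected it in the next move.

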